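# Pop open the wide flour bin with one press

### The job

The wide flour bin is due for a refill: with a fingertip, press the thumb pad at the front of its lid once so that the push-push latch lets go, back off so that the lid can spring up by itself, and watch for two seconds that it stays fully open. Do not push the lid down again once it has popped, leave the narrow bin shut, and do not shift, lift or grasp either bin or the rolling pin, bowl and dough scraper lying around.

Things in the scene. Friction and masses are not known exactly. Their poses are not given: they have to be found in the camera images.
- wide_bin: The wider of two loose push-to-open bins: 230 mm deep (x), 190 wide (y), 200 tall, about 1.6 kg, white plastic, grey lid. Origin: centre of its underside; x from its front (thumb pad, level window) to its back. The inset lid is level with the 4 mm rim and covers the front two thirds: 152 mm long, 178 wide, 6 thick. It hinges along y 45 mm behind the bin's centre; a fixed deck lies behind.
- wide_pad (a point): Top centre of the wide lid's thumb pad: dark rubber, 28 mm (front to back) by 50, 2 proud, 202 mm up when shut, 130 mm from the hinge, 24 from the lid's front edge. Moves with the lid; x towards the hinge, y sideways, z out of the lid. Resists with 3 N, rising to 5 N at the stop 5.5 mm down. The latch lets go at 3.5 mm (press 5); the lid then follows the finger up and springs open as it backs off.
- wide_hinge (a point): Middle of the hinge line of the wide bin's lid, 197 mm above the table, y along the hinge.
- wide_lid (a joint): Angle of the wide lid, rad: 0 shut and latched, -0.026 latch lets go, -0.042 at the stop, 1.25 fully open (front edge then about 345 mm up and 105 mm further back). Spring and damper open it in 2 to 3 s, swinging about the hinge, and hold it there. Push-push: an open lid pushed fully down and let go latches again.
- narrow_bin: The narrow bin, same make, height, depth and lid, but 120 mm wide (y) and about 1.2 kg. Origin and axes as for the wide bin. To be left alone.
- narrow_lid (a joint): Opening angle of the narrow bin's lid in rad: 0 shut and latched. To be left shut.
- rolling_pin: Loose plain wooden rolling pin, 30 mm thick, 260 mm long, lying on the table. Origin: under its middle, at table height; x along its length.
- steel_bowl: Loose steel bowl, 116 mm across the rim, 55 mm tall. Origin: centre of its underside.
- dough_scraper: Loose dough scraper lying flat, steel blade with a dark wooden grip 18 mm thick, 150 mm (y) by about 90 mm (x). Origin: near its middle, at table height.

How it is judged:
On the way, in this order (a step that is already met when the one before it is completed fails the run):
1. a fingertip presses the wide bin's lid in until the latch lets go (value of joint wide_lid below -0.018 rad and contact force between the fingers and wide_bin above 1 N).
2. the lid has sprung fully open and stands still, untouched, for 1.5 s (value of joint wide_lid above 1.1 rad and velocity of joint wide_lid between -0.1 and 0.1 rad/s and contact force between each of the arm, the fingers and wide_bin below 0.2 N), for 1.5 s.
At the end, for the whole second after the job is handed in: The wide lid stands still (under 0.1 rad/s) and open beyond 1.1 rad; the narrow lid is shut (-0.01 to 0.015 rad); both bins are at rest, upright within 0.05 rad and within 30 mm of their start; rolling pin, bowl and scraper are within 40 mm of theirs (value of joint wide_lid above 1.1 rad and velocity of joint wide_lid between -0.1 and 0.1 rad/s and value of joint narrow_lid between -0.01 and 0.015 rad and angle between each of wide_bin, narrow_bin's own z axis and vertical below 0.05 rad and linear speed of each of wide_bin, narrow_bin below 0.02 m/s and distance of each of wide_bin, narrow_bin from where it was at the start of the episode below 0.03 m and distance of each of rolling_pin, steel_bowl, dough_scraper from where it was at the start of the episode below 0.04 m); the robot touches nothing.
It fails at once if the popped lid is pushed down again (closing at over 0.2 rad/s when beyond 0.5 rad, or at over 0.05 rad/s when within 0.02 to 0.06 rad of shut) ((value of joint wide_lid above 0.5 rad and velocity of joint wide_lid below -0.2 rad/s) or (value of joint wide_lid between 0.02 and 0.06 rad and velocity of joint wide_lid below -0.05 rad/s)).
It fails at once if the narrow bin's lid is pressed in or opened (value of joint narrow_lid below -0.01 rad or value of joint narrow_lid above 0.03 rad).
It fails at once if a bin is lifted, tipped or shifted more than 30 mm (distance of any of wide_bin, narrow_bin from where it was at the start of the episode above 0.03 m or height (world z) of any of wide_bin, narrow_bin above 0.012 m or angle between any of wide_bin, narrow_bin's own z axis and vertical above 0.1 rad).
It fails at once if the rolling pin, bowl or scraper is lifted or moved more than 40 mm (distance of any of rolling_pin, steel_bowl, dough_scraper from where it was at the start of the episode above 0.04 m or height (world z) of any of rolling_pin, steel_bowl, dough_scraper above 0.025 m).
It also fails if it takes over 35 s, if anything falls off the work surface, if the arm or the gripper's body presses on something with over 40 N, if the wrist force passes 120 N, or if a joint passes its speed limit or range.

### The arm

A 6-joint arm with a two-finger parallel gripper is mounted at the origin on the work surface. World frame = base frame: x ahead of the robot, y to its left, z up, the work surface at z = 0. Lengths are in m, angles in rad, forces in N, time in s.
With the tool pointing down it reaches from about 0.325 to 0.775 m from the base axis. Payload 5.5 kg.
Tool frame: the origin (TCP) lies at the very end of the fingers, on their centre line; the grasp point (between the pads) lies 19 mm behind it (manip.grip_depth is the distance from the TCP to the grasp point, in m); z points along the fingers, y is the direction in which the jaws open and shut (so a half turn about z gives the same grasp; the last joint's range is limited). The gripper opens to 88 mm and grips with 3 to 60 N. Pads are 20 mm wide; open, the fingers measure 115 mm over their backs; the gripper's body (75 mm by 178 mm) begins 61 mm behind the grasp point.
Start: joints at [-1.376, 0.091, 1.231, -0, 1.82, -0.057], TCP at [0.149, -0.581, 0.223] pointing down, gripper open.
Joint ranges: [-2.87, 2.87], [-0.86, 2.18], [0.17, 2.46], [-1.51, 4.65], [0.06, 2.69], [-2.65, 2.65]. Speed limits (rad/s): [2.57, 2.57, 3.01, 3.14, 3.14, 3.14].

### API

Orientations are given as [roll, pitch, yaw] about the fixed x, y, z axes, in that order (R = Rz(yaw) Ry(pitch) Rx(roll)).
In Python, from cell import manip, imaging, job_done gives the robot as it stands.
- The arm moves only by the tool drive_tool, never from a script. Its argument "steps" is one flat list of numbers, 7 for each row, row after row: the shift along the world's x, y, z in m, then the turn, a rotation vector about the world's x, y, z in degrees, then the closure, from 0 (fully open) to 1 (shut). In form: [x, y, z, ax, ay, az, jaw, x, y, z, ax, ay, az, jaw, ...]. A call has 1 to 8 rows; each row shifts and turns the commanded pose from where the row before left it; what a row does not reach is not made up. A row lasts 1/12 s, in which the tool goes at most 41.7 mm and 7.16 degrees, less where a joint would pass 70% of its speed; a pose out of reach is approached as far as the arm can. A call with a gripper value outside its range is refused whole. The fingers move at their own pace and stop on an object; the grip force is fixed at half the most. Time passes only in rows, so rows that do not move let the fingers close. It gives the time, the measured TCP pose, the force and the opening at its end, in the units of the state.
- manip.get_state(): the state, without advancing time (a new reading comes with each control period).
- imaging.camera(name): name is "scene" or "top"; returns the picture (480x640x3 uint8, red, green, blue); there is no depth.
- imaging.get_calibration(name): a dict with "mtx" (3x3 intrinsics, pixels), "R" (3x3) and "t" (3): a world point X has camera coordinates R X + t. Camera axes: x right, y down, z forward; pixel columns grow to the right and rows downward; lengths in m; the calibration is good to about 2 mm. A picture is of the moment at which its call begins. get_calibration takes no time and is no camera call.
- job_done(): hands the job in, once; it reports no verdict.
The state is a dict: "time_s": time; "joint_positions": joint angles; "joint_vel": joint speeds; "joint_efforts": joint torques, N m; "position": TCP position; "tool_rot": TCP orientation; "contact_force": force on the tool from outside, world axes, zero at the start; "moment": the same for the moment, N m; "grip_width": opening from 0.0 (shut) to 1.0 (fully open).
Only numpy, scipy, OpenCV 4.12 (cv2) and the standard library are available. Lean on these libraries where they do the work, as an engineer would, in place of code of your own. Each camera call takes 0.05 s, during which the arm holds its last target.

## Working session

There is one attempt and no reset: what is moved stays moved. The work goes in short steps, Python scripts to look and compute and a tool call to move; the robot and the scene stay as the last step left them, time stands still between calls to the robot, and variables do not carry over. Pictures are saved under pics/ and viewed, and the job is handed in when it is done.

Besides the shell and the picture viewer there is one more tool, called after "Request:" as a command line: name --argument value ..., lists and objects as JSON in quotes. drive_tool: Moves the arm, as the interface text tells. Its arguments: {"type":"object","properties":{"steps":{"type":"array"}},"required":["steps"]}

```bash
mkdir -p pics
python3 - <<'E'
from cell import manip, imaging
import cv2
for n in("scene","top"):
    cv2.imwrite(f"pics/{n}0.png",imaging.camera(n)[:,:,::-1])
    c=imaging.get_calibration(n);print(c)
s=manip.get_state();print(s)
E
```

```text
{'mtx': array([[533.21604479,   0.        , 318.7424768 ],
       [  0.        , 533.21604479, 232.1940139 ],
       [  0.        ,   0.        ,   1.        ]]), 'R': array([[ 0.74895943,  0.66261524, -0.00090094],
       [ 0.54483333, -0.61660226, -0.5682942 ],
       [-0.37711592,  0.42513844, -0.82282495]]), 't': array([-0.41120889, -0.20286554,  1.72780862])}
{'mtx': array([[490.75803165,   0.        , 314.51505087],
       [  0.        , 490.75803165, 245.61592798],
       [  0.        ,   0.        ,   1.        ]]), 'R': array([[ 0.02329128, -0.99958376,  0.01702427],
       [-0.99736451, -0.02440327, -0.06832659],
       [ 0.06871359, -0.01538799, -0.99751775]]), 't': array([-0.03710713,  0.56487306,  1.32769683])}
{'time_s': 0.1, 'joint_positions': array([-1.37570964e+00,  9.17500257e-02,  1.23177520e+00,  2.60409348e-05,
        1.81979282e+00, -5.67297087e-02]), 'joint_vel': array([-2.27711971e-04, -3.31351735e-03, -2.84404569e-03,  1.21130326e-03,
       -4.13604029e-05, -3.10845010e-04]), 'joint_efforts': array([ 1.76938756e-03, -4.47856736e+01, -4.07569814e+01,  6.99325791e-02,
        2.85000529e-02, -1.14854652e-04]), 'position': array([ 0.14943527, -0.58081443,  0.22163454]), 'tool_rot': array([-3.13987147e+00, -1.23036489e-04,  2.51822685e-01]), 'contact_force': array([-0.35617992,  0.14587826,  0.27281487]), 'moment': array([-0.0634866 ,  0.00544535, -0.03332322]), 'grip_width': 1.0033180862754538}
```

View pics/scene0.png

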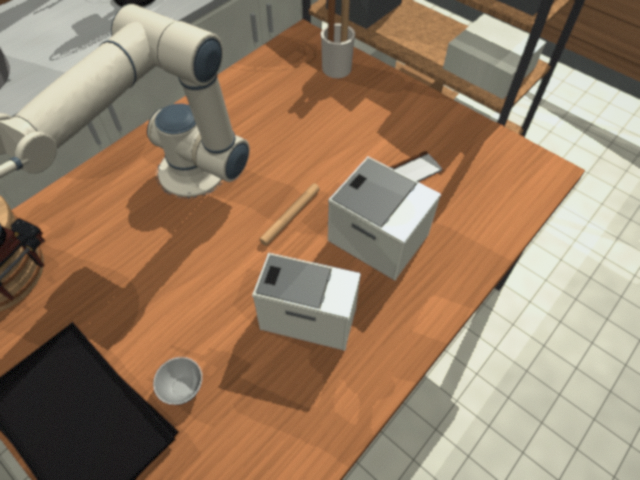

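View pics/top0.png

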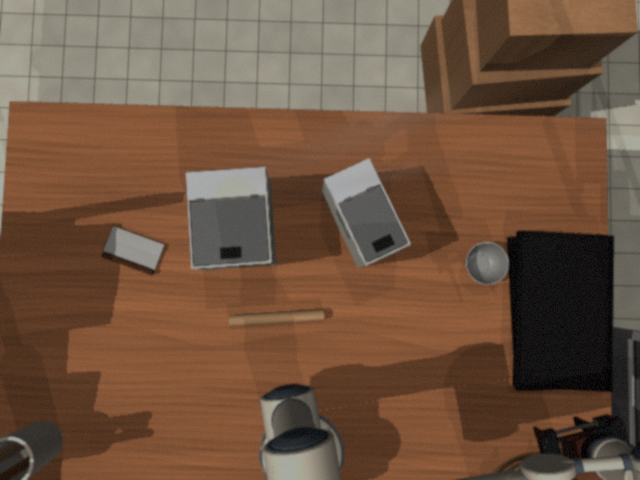

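Both bins are visible. The wide bin's pad is at about (231,253) in the top view and (358,182) in the scene view. The narrow bin is to its right, with the pin in front and the scraper to the left. Next I'll measure the pad.

```bash
cat > h.py <<'E'
import numpy as np, cv2
from cell import imaging
def ray(n,u,v,z):
    c=imaging.get_calibration(n);K,R,t=c["mtx"],c["R"],np.array(c["t"])
    d=R.T@np.linalg.inv(K)@[u,v,1];o=-R.T@t
    return o+d*(z-o[2])/d[2]
def proj(n,X):
    c=imaging.get_calibration(n);p=c["mtx"]@(c["R"]@np.array(X)+c["t"]);return p[:2]/p[2]
E
python3 - <<'E'
from h import *
for n,(x0,y0,x1,y1) in {"top":(200,235,262,272),"scene":(340,168,375,195)}.items():
    im=cv2.imread(f"pics/{n}0.png");g=cv2.cvtColor(im,cv2.COLOR_BGR2GRAY)
    m=np.zeros_like(g);m[y0:y1,x0:x1]=(g[y0:y1,x0:x1]<55)
    k,l,st,ce=cv2.connectedComponentsWithStats(m)
    i=1+np.argmax(st[1:,4]);print(n,st[i],ce[i],ray(n,*ce[i],.202))
    print(cv2.minAreaRect(np.argwhere(l==i)[:,::-1].astype(np.float32)))
for q in [(186,173),(267,167),(272,265),(191,269),(189,200),(268,195)]: print(q,ray("top",*q,.2))
im=cv2.imread("pics/top0.png")[150:280,170:420]
cv2.imwrite("pics/z0.png",cv2.resize(im,(750,390),interpolation=cv2.INTER_CUBIC))
E
```

```text
top [220 247  22  12 233] [230.27038627 252.45064378] [0.53197576 0.17792698 0.202     ]
((230.5, 252.5), (21.0, 11.0), 0.0)
scene [351 176  14  12  95] [357.45263158 181.42105263] [0.53210263 0.1767594  0.202     ]
((357.3780517578125, 181.40243530273438), (7.340167045593262, 13.587118148803711), 38.65980911254883)
(186, 173) [0.71960811 0.2903982  0.2       ]
(267, 167) [0.73940244 0.09756508 0.2       ]
(272, 265) [0.5047332  0.07872294 0.2       ]
(191, 269) [0.49076446 0.26923104 0.2       ]
(189, 200) [0.65473134 0.28060985 0.2       ]
(268, 195) [0.67167696 0.09315183 0.2       ]
```

View pics/z0.png

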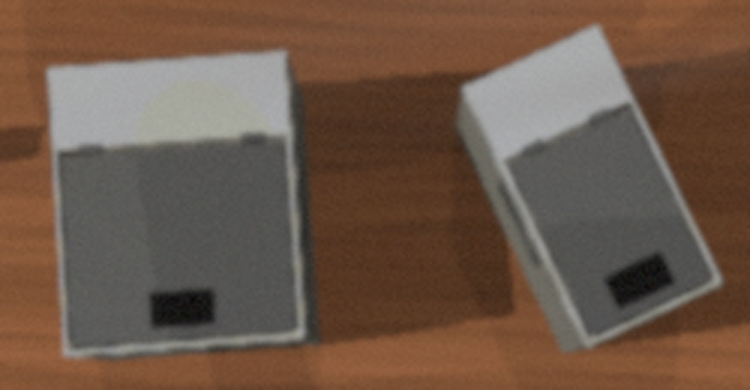

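Request:
drive_tool --steps '[0,0,0.04,0,0,0,1,0,0,0.04,0,0,0,1,0.021,0.032,0,0,0,-1.6,1,0.021,0.032,0,0,0,-1.6,1,0.021,0.032,0,0,0,-1.6,1,0.021,0.032,0,0,0,-1.6,1,0.021,0.032,0,0,0,-1.6,1,0.021,0.032,0,0,0,-1.6,1]'

```text
time_s: 0.77
position: [0.276, -0.3874, 0.3021]
tool_rot: [-3.141, 0.0, 0.082]
contact_force: [0.1, -0.4, -0.1]
grip_width: 0.434
```

Request:
drive_tool --steps '[0.021,0.032,0,0,0,0,1,0.021,0.032,0,0,0,0,1,0.021,0.032,0,0,0,0,1,0.021,0.032,0,0,0,0,1,0.021,0.032,0,0,0,0,1,0.021,0.032,0,0,0,0,1,0.013,0.038,0,0,0,0,1,0.013,0.038,0,0,0,0,1]'

```text
time_s: 1.43
position: [0.4278, -0.1193, 0.302]
tool_rot: [-3.141, 0.001, 0.084]
contact_force: [0.6, -0.2, 0.4]
grip_width: 0.005
```

Request:
drive_tool --steps '[0.013,0.038,0,0,0,0,1,0.013,0.038,0,0,0,0,1,0.013,0.038,0,0,0,0,1,0.013,0.038,0,0,0,0,1,0.013,0.038,0,0,0,0,1,0.013,0.038,0,0,0,0,1,0.013,0.038,0,0,0,0,1,0,0,0,0,0,0,1]'

```text
time_s: 2.1
position: [0.519, 0.1508, 0.3]
tool_rot: [-3.14, 0.004, 0.091]
contact_force: [1.3, -0.9, -0.4]
grip_width: 0.002
```

Request:
drive_tool --steps '[0.013,0.026,0,0,0,0,1,0,0,-0.03,0,0,0,1,0,0,-0.03,0,0,0,1,0,0,-0.02,0,0,0,1,0,0,0,0,0,0,1,0,0,0,0,0,0,1]'

```text
time_s: 2.6
position: [0.5308, 0.1706, 0.2214]
tool_rot: [3.141, 0.003, 0.084]
contact_force: [0.8, 1.0, 0.3]
grip_width: 0.001
```

Run:
```python
from h import *
from cell import manip
s=manip.get_state();print(s["position"],s["contact_force"],s["tool_rot"])
for n,(x0,y0,w,h) in {"top":(170,180,150,112),"scene":(290,100,150,112)}.items():
    im=imaging.camera(n)[:,:,::-1].copy()
    a=proj(n,s["position"]);b=proj(n,[.532,.177,.202]);print(n,a,b)
    cv2.imwrite(f"pics/{n}1.png",cv2.resize(im[y0:y0+h,x0:x0+w],None,fx=5,fy=5,interpolation=cv2.INTER_CUBIC))
```

```text
[0.5308065  0.1705809  0.22141231] [0.8289089  0.96575925 0.33585596] [3.14103179 0.00316785 0.08415019]
top [232.13233861 252.57467515] [230.66378309 252.44989096]
scene [356.03592996 177.79115028] [357.47948102 181.35019931]
```

View pics/scene1.png

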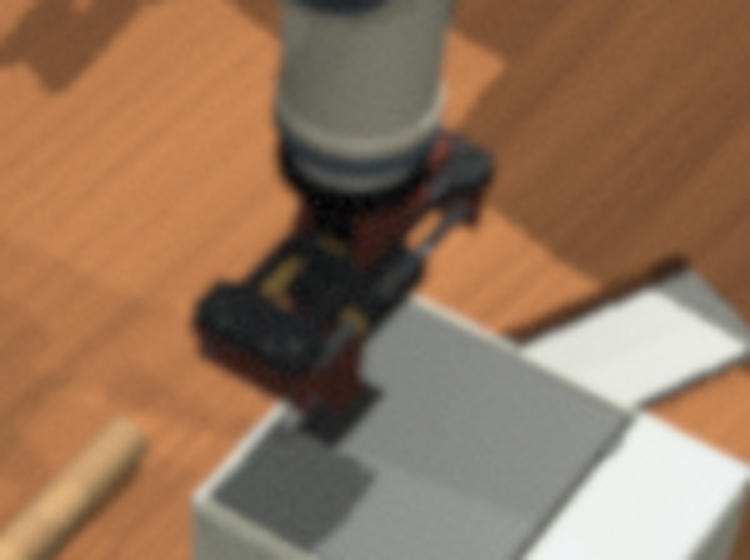

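View pics/top1.png

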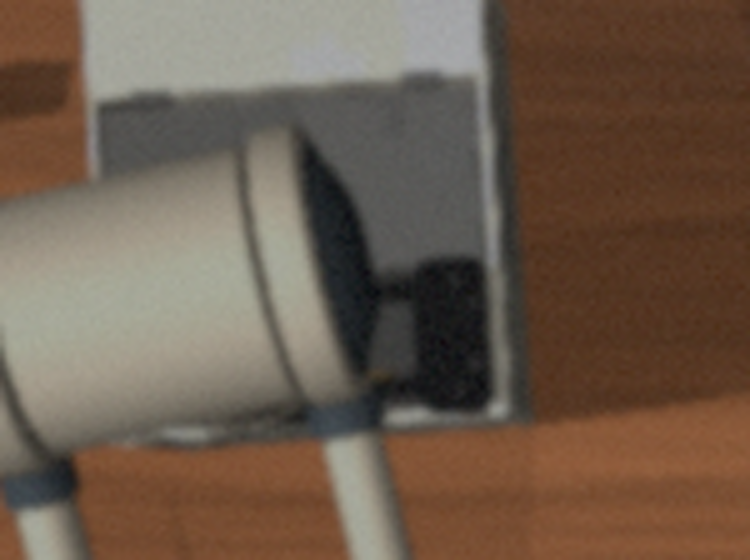

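The fingertips are above the pad, at about (356,183) in the scene view, and roughly 6 mm short in y. I'll correct that and move down.

Request:
drive_tool --steps '[0.001,0.006,-0.007,0,0,0,1,0,0,-0.005,0,0,0,1,0,0,-0.002,0,0,0,1,0,0,-0.001,0,0,0,1,0,0,0,0,0,0,1]'

```text
time_s: 3.12
position: [0.5324, 0.1769, 0.2074]
tool_rot: [3.142, 0.0, 0.084]
contact_force: [-0.0, 0.4, -0.5]
grip_width: 0.002
```

Request:
drive_tool --steps '[0,0,-0.002,0,0,0,1,0,0,-0.001,0,0,0,1,0,0,-0.001,0,0,0,1,0,0,0,0,0,0,1]'

```text
time_s: 3.45
position: [0.5324, 0.1768, 0.2034]
tool_rot: [3.142, 0.0, 0.084]
contact_force: [0.2, 0.1, -0.1]
grip_width: 0.004
```

Request:
drive_tool --steps '[0,0,-0.001,0,0,0,1,0,0,0,0,0,0,1]'

```text
time_s: 3.62
position: [0.5325, 0.1769, 0.2028]
tool_rot: [-3.142, -0.0, 0.084]
contact_force: [0.3, 0.1, 0.9]
grip_width: -0.0
```

Request:
drive_tool --steps '[0,0,-0.001,0,0,0,1,0,0,0,0,0,0,1]'

```text
time_s: 3.78
position: [0.5325, 0.1769, 0.2021]
tool_rot: [-3.142, -0.001, 0.084]
contact_force: [-1.3, -1.2, 2.6]
grip_width: 0.007
```

Request:
drive_tool --steps '[0,0,-0.001,0,0,0,1,0,0,-0.001,0,0,0,1,0,0,-0.001,0,0,0,1,0,0,0,0,0,0,1]'

```text
time_s: 4.12
position: [0.5325, 0.1769, 0.1986]
tool_rot: [3.142, -0.0, 0.084]
contact_force: [-1.5, -0.9, 4.8]
grip_width: 0.004
```

Request:
drive_tool --steps '[0,0,-0.001,0,0,0,1,0,0,-0.001,0,0,0,1,0,0,0,0,0,0,1]'

```text
time_s: 4.37
position: [0.5325, 0.1769, 0.1969]
tool_rot: [-3.142, -0.0, 0.084]
contact_force: [-2.5, -0.2, 5.3]
grip_width: 0.004
```

Request:
drive_tool --steps '[0,0,0.03,0,0,0,1,-0.01,0,0.04,0,0,0,1,-0.025,0,0.03,0,0,0,1,-0.035,0,0.02,0,0,0,1,-0.04,0,0,0,0,0,1,-0.04,0,0,0,0,0,1,0,0,0,0,0,0,1,0,0,0,0,0,0,1]'

```text
time_s: 5.03
position: [0.3814, 0.1771, 0.3171]
tool_rot: [-3.141, -0.003, 0.086]
contact_force: [0.3, 0.3, -0.1]
grip_width: 0.004
```

Run:
```python
from h import *
cv2.imwrite("pics/scene2.png",imaging.camera("scene")[:,:,::-1])
```

```text
(no output)
```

View pics/scene2.png

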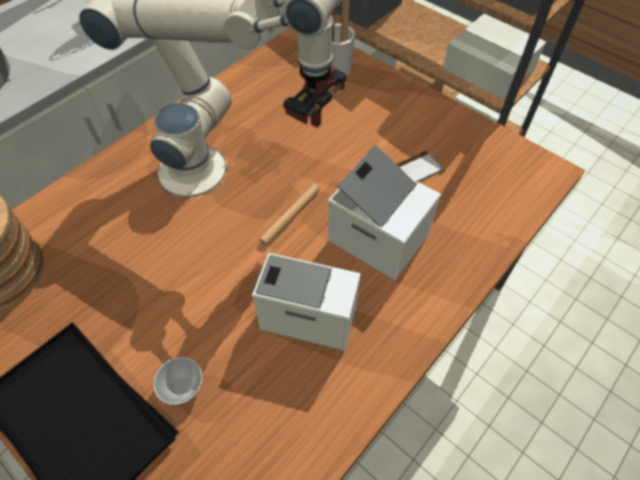

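The wide lid is swinging open, with its pad at about (365,170). The gripper is clear of it at about (315,95). I'll hold still for about 5 s.

Request:
drive_tool --steps '[0,0,0,0,0,0,1,0,0,0,0,0,0,1,0,0,0,0,0,0,1,0,0,0,0,0,0,1,0,0,0,0,0,0,1,0,0,0,0,0,0,1,0,0,0,0,0,0,1,0,0,0,0,0,0,1]'

```text
time_s: 5.75
position: [0.3826, 0.1769, 0.3166]
tool_rot: [3.142, 0.0, 0.084]
contact_force: [-0.3, -0.6, 0.4]
grip_width: 0.003
```

Request:
drive_tool --steps '[0,0,0,0,0,0,1,0,0,0,0,0,0,1,0,0,0,0,0,0,1,0,0,0,0,0,0,1,0,0,0,0,0,0,1,0,0,0,0,0,0,1,0,0,0,0,0,0,1,0,0,0,0,0,0,1]'

```text
time_s: 6.42
position: [0.3825, 0.1769, 0.3166]
tool_rot: [3.142, 0.0, 0.084]
contact_force: [0.2, -0.5, -0.7]
grip_width: 0.005
```

Request:
drive_tool --steps '[0,0,0,0,0,0,1,0,0,0,0,0,0,1,0,0,0,0,0,0,1,0,0,0,0,0,0,1,0,0,0,0,0,0,1,0,0,0,0,0,0,1,0,0,0,0,0,0,1,0,0,0,0,0,0,1]'

```text
time_s: 7.08
position: [0.3825, 0.1769, 0.3166]
tool_rot: [-3.142, 0.0, 0.084]
contact_force: [-0.0, 0.5, 0.3]
grip_width: 0.007
```

Request:
drive_tool --steps '[0,0,0,0,0,0,1,0,0,0,0,0,0,1,0,0,0,0,0,0,1,0,0,0,0,0,0,1,0,0,0,0,0,0,1,0,0,0,0,0,0,1,0,0,0,0,0,0,1,0,0,0,0,0,0,1]'

```text
time_s: 7.75
position: [0.3825, 0.1769, 0.3166]
tool_rot: [3.142, -0.0, 0.084]
contact_force: [-0.0, 0.1, 0.3]
grip_width: 0.007
```

Request:
drive_tool --steps '[0,0,0,0,0,0,1,0,0,0,0,0,0,1,0,0,0,0,0,0,1,0,0,0,0,0,0,1,0,0,0,0,0,0,1,0,0,0,0,0,0,1,0,0,0,0,0,0,1,0,0,0,0,0,0,1]'

```text
time_s: 8.42
position: [0.3825, 0.1769, 0.3166]
tool_rot: [-3.142, -0.0, 0.084]
contact_force: [0.3, -0.4, 0.2]
grip_width: 0.007
```

Run:
```python
from h import *
cv2.imwrite("pics/scene3.png",imaging.camera("scene")[:,:,::-1])
```

Request:
drive_tool --steps '[0,0,0,0,0,0,1,0,0,0,0,0,0,1,0,0,0,0,0,0,1,0,0,0,0,0,0,1,0,0,0,0,0,0,1,0,0,0,0,0,0,1,0,0,0,0,0,0,1,0,0,0,0,0,0,1]'

```text
time_s: 9.13
position: [0.3825, 0.1769, 0.3166]
tool_rot: [-3.142, 0.0, 0.084]
contact_force: [-0.0, 0.5, 0.9]
grip_width: 0.003
```

Request:
drive_tool --steps '[0,0,0,0,0,0,1,0,0,0,0,0,0,1,0,0,0,0,0,0,1,0,0,0,0,0,0,1,0,0,0,0,0,0,1,0,0,0,0,0,0,1,0,0,0,0,0,0,1,0,0,0,0,0,0,1]'

```text
time_s: 9.8
position: [0.3825, 0.1769, 0.3166]
tool_rot: [3.142, 0.0, 0.084]
contact_force: [-1.7, 1.1, -0.8]
grip_width: 0.005
```

Request:
drive_tool --steps '[0,0,0,0,0,0,1,0,0,0,0,0,0,1,0,0,0,0,0,0,1,0,0,0,0,0,0,1,0,0,0,0,0,0,1,0,0,0,0,0,0,1,0,0,0,0,0,0,1,0,0,0,0,0,0,1]'

```text
time_s: 10.47
position: [0.3825, 0.1769, 0.3166]
tool_rot: [3.142, 0.0, 0.084]
contact_force: [-0.5, 0.3, -0.4]
grip_width: 0.007
```

Run:
```python
from h import *
a=imaging.camera("scene")[:,:,::-1]
cv2.imwrite("pics/scene4.png",a);cv2.imwrite("pics/top4.png",imaging.camera("top")[:,:,::-1])
d=cv2.absdiff(cv2.GaussianBlur(a.copy(),(5,5),0),cv2.GaussianBlur(cv2.imread("pics/scene3.png"),(5,5),0)).max(2)
print("lid region max diff",d[100:280,320:450].max())
c,s=np.cos(.0854),np.sin(.0854)
for th in(1.1,1.25):
    # pad centre rel hinge: 130 along lid, 5 above hinge line
    xb=-.130*np.cos(th)+.005*np.sin(th); z=.197+.130*np.sin(th)+.005*np.cos(th)
    dx=xb+.130; X=[.532+dx*c,.177+dx*s,z]
    print(th,proj("scene",X),proj("top",X))
```

```text
lid region max diff 2
1.1 [385.45345275 165.72866314] [220.78895491 214.48554112]
1.25 [392.04194107 167.20139006] [219.81264247 205.57339054]
```

View pics/scene4.png

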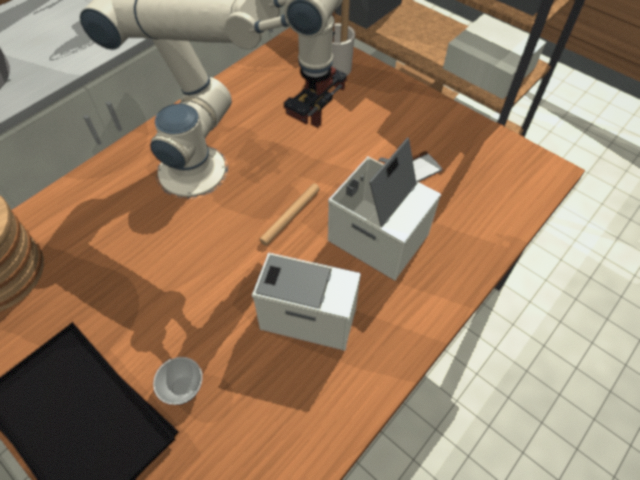

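View pics/top4.png

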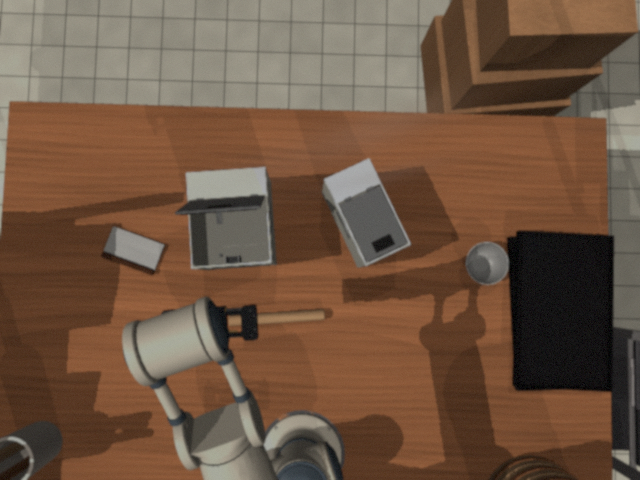

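The lid is fully open: its pad is at about (392,167) in the scene view, which matches the prediction for 1.25 rad. It hadn't moved between pictures taken 2 s apart, and nothing else has shifted.

```bash
python3 -c "
from cell import job_done;print(job_done())"
```

```text
the job is handed in; nothing more can be done
None
```

I pressed the wide bin's thumb pad once with the closed fingertips. It went in about 5.5 mm at about 5 N. I then backed off up and towards the robot, and the lid sprang open by itself.

**Lid:** In the last scene picture the pad sits at about (392,167), where I predicted it for 1.25 rad. It stood still between two pictures taken 2 s apart.

**Other objects:** The narrow lid is shut. By eye in the before and after pictures, neither bin nor the bowl or scraper has moved. The arm hides part of the rolling pin in the last top view, but the scene view shows it in place.

**Arm:** It stopped clear of everything. Force readings while it held still were mostly under 1 N. One reading reached 1.7 N with nothing touching, which I took as sensor noise.

I handed the job in at about 10.6 s. No check failed or disagreed.

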